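# Raise a finished candle out of its mould and hold it there

### The job

Free the cream candle in the demoulding stand: first press the green spring plunger right down to its stop for a moment to let air in, and let it come fully back up. Then push the orange lever down until the candle's flat top is level with the red gauge mark and hold it steadily there for me to take: finish with the lever still held down. Do not touch the candle itself, and leave the other things on the table alone.

Things in the scene. Friction and masses are not known exactly. Their poses are not given: they have to be found in the camera images.
- stand: Demoulding stand, fixed, placed anew each time: wooden deck on grey cheeks, top 100 mm above the table, spanning x -60 to +110, y -100 to +110 mm in its own frame. Origin on the table; its -x side is the front, with the lever. An upright aluminium mould tube (outside 73, bore 65 mm, rim 175 mm above the table) has its axis at x +30, y 0.
- plunger_top (a point): Top centre of the green spring plunger's round head (36 mm across), at x -10, y +78 mm in the stand's frame, 178 mm above the table when up and 163 mm at its stop. It is pressed straight down and springs back when let go.
- plunger (a joint): How far the plunger is pressed, in m: 0 up, 0.015 at its stop. About 3 N starts it, about 8 N takes it to the stop.
- lever: Sprung lever sticking out of the stand's front (its -x), ending in an orange paddle. Origin: the hinge, at x -50, y 0 in the stand's frame, 70 mm up; hinge axis: the stand's y. At rest it slopes up 0.35 rad; pushed down it turns at most 0.5 rad. Each 0.1 rad raises the lifter 8 mm. The paddle needs about 4 N to start, 7 to 12 N to hold; let go, it springs back and the candle sinks.
- lever_pad (a point): Centre of the upper face of the orange paddle (45 mm along the lever, 56 mm wide, 12 mm thick), 110 mm from the hinge along the lever and 10 mm above its centre line; 117 mm above the table at rest. Push down here; it follows the lever's arc about the hinge.
- lifter: Steel disc 54 mm across and 6 mm thick inside the mould that carries the candle. Origin: centre of its underside, 100 mm above the table at rest. It rises straight up with the lever.
- candle: The cream pillar candle in the mould, 60 mm across, 80 mm tall, about 0.15 to 0.3 kg, loose, standing on the lifter. Origin: centre of its underside; z is up.
- candle_top (a point): Centre of the candle's flat top face (the short thin wick above it does not count); 186 mm above the table at the start, 11 mm proud of the mould rim.
- gauge_mark (a point): The red gauge mark: a red collar with a flat red finger (3 mm thick) pointing at the candle, on a thin steel post at x +30, y -70 mm in the stand's frame. The point is on the post's axis at the finger's mid-height. Its height is set anew each time, 16 to 32 mm above the candle's starting top. The post ends 5 mm above it.
- tin: Bystander: a small open aluminium tealight tin, 42 mm across, 18 mm high, standing in front of the stand on the lever's +y side. Origin: centre of the underside.
- paint_jar: Bystander: a small closed blue paint jar with white cap, 40 mm across, 45 mm high, in front of the stand on the lever's -y side. Origin: centre of the underside.
- pillar_a: Bystander: a loose cream pillar candle, 60 mm across, 80 mm high, standing on the table, not in the mould. Origin: centre of the underside.
- pillar_b: Bystander: a loose pink pillar candle, 60 mm across, 100 mm high. Origin: centre of the underside.
- pillar_c: Bystander: a loose sage-green pillar candle, 60 mm across, 60 mm high. Origin: centre of the underside.
- dish: Bystander: a shallow white plaster bowl, 100 mm across, 30 mm high. Origin: centre of the underside.
- notebook: Bystander: a closed blue notebook, 110 x 150 x 14 mm, lying flat. Origin: centre of the underside.
There are look-alikes about, which are no part of the job. Leave any black, blue or turquoise look-alike of the candle alone.

How it is judged (in metres and radians):
On the way, in this order (a step that is already met when the one before it is completed fails the run):
1. the plunger is pressed to its stop (value of joint plunger above 0.0135 m), for 0.2 s.
2. the plunger has come back up (value of joint plunger below 0.002 m), for 0.1 s.
3. the robot's push on the lever holds the candle's top level with the gauge mark (z of candle_top in the frame of gauge_mark between -0.004 and 0.004 m and horizontal distance between candle and lifter below 0.006 m and angle between candle's own z axis and vertical below 0.1 rad and contact force between candle and lifter above 0.5 N and contact force between any of the fingers, the arm and lever above 2 N), for 0.5 s.
At the end, for the whole second after the job is handed in: The robot is still pushing the lever down (more than 2 N), the plunger is up (within 2 mm), and the candle, upright (within 0.1 rad), still and carried by the lifter in its mould (centred within 6 mm), has its flat top within 4 mm of the height of the gauge mark (all of step 3 and value of joint plunger below 0.002 m and linear speed of candle below 0.01 m/s); the arm keeps its last pose, push and grip.
It fails at once if the robot touches the candle in the mould (contact force between any of the fingers, the arm and candle above 0.5 N).
It fails at once if a bystander is shifted more than 15 mm (distance of any of tin, paint_jar, pillar_a, pillar_b, pillar_c, dish, notebook from where it was at the start of the episode above 0.015 m).
It also fails if it takes over 43 s, if anything falls off the work surface, if the arm or the gripper's body presses on something with over 40 N, if the wrist force passes 120 N, or if a joint passes its speed limit or range.

### The arm

A 6-joint arm with a two-finger parallel gripper is mounted at the origin on the work surface. World frame = base frame: x ahead of the robot, y to its left, z up, the work surface at z = 0. Lengths are in m, angles in degrees, forces in N, time in s.
With the tool pointing down it reaches from about 0.275 to 0.85 m from the base axis. Payload 5.2 kg.
Tool frame: the origin (TCP) lies midway between the tips of the shut fingers; the grasp point (between the pads) lies 19 mm behind it; z points along the fingers, y is the direction in which the jaws open and shut (so a half turn about z gives the same grasp; the last joint's range is limited). The gripper opens to 85 mm and grips with 20 to 120 N. Pads are 22 mm wide; open, the fingers measure 114 mm over their backs; the gripper's body (76 mm by 85 mm) begins 54 mm behind the grasp point. The pads swing forward as they close: fully open they stand 13 mm farther back than shut.
Start: joints at [-86.562, 14.817, 87.949, -0, 77.235, -11.62], TCP at [0.143, -0.531, 0.231] pointing down, gripper open.
Joint ranges: [-179.93, 179.93], [-52.35, 119.4], [10.71, 147.94], [-69.91, 249.91], [12.55, 155.21], [-178.61, 178.61]. Speed limits (degrees/s): [147.25, 147.25, 180, 180, 180, 180].

### API

Orientations are given as a 3x3 rotation matrix whose columns are the frame's x, y, z axes.
In Python, from bench import ctrl, grab_frame, camera_params gives the robot as it stands. The module is installed in compiled form; this text tells all that it offers. Calls block until the motion is done:
- ctrl.movep(position, orientation): joint-space move of the TCP to a pose.
- ctrl.servo_line(position, frame=None, speed=0.15, f_stop=None): straight line of the TCP; frame=None keeps the orientation; speed is the mean speed in m/s. With f_stop (N) it stops when the force on the tool has changed by that much, and returns True; else False.
- ctrl.set_joints(angles): joint-space move.
- ctrl.command_gripper(opening): finger opening in m; the grip force is fixed at half the most; returns when the fingers have stopped.
- ctrl.sleep(seconds).
- ctrl.solve_ik(position, orientation): joint angles nearest the present ones, or None.
- ctrl.get_obs(): the state.
- grab_frame(name): name is "scene" or "side" or "wrist"; returns the picture (400x640x3 uint8, red, green, blue); there is no depth.
- camera_params(name): a dict with "camera_matrix" (3x3 intrinsics, pixels), "rvec" (rotation vector, rad) and "tvec" (3), from world to camera coordinates, as OpenCV has them; the wrist camera has in their place "mount" (4x4, takes a point from camera to tool coordinates, whose origin is the TCP and whose axes are the flange's). Camera axes: x right, y down, z forward; pixel columns grow to the right and rows downward; lengths in m; the calibration is good to about 2 mm. A picture is of the moment at which its call begins: read the wrist's pose just before it. camera_params takes no time and is no camera call.
A pose or a line that the arm cannot do raises ctrl.PlanningError and nothing moves.
- ctrl.close_job(): hands the job in, once; it reports no verdict.
The state is a dict: "time": time; "q": joint angles; "dq": joint speeds; "tau": joint torques, N m; "tcp_pos": TCP position; "tcp_rot": TCP orientation; "ft_force": force on the tool from outside, world axes, zero at the start; "wrist_torque": the same for the moment, N m; "gripper_width": finger opening in m.
Only numpy, scipy, OpenCV 4.12 (cv2) and the standard library are available. Lean on these libraries where they do the work, as an engineer would, in place of code of your own. Each camera call takes 0.05 s, during which the arm holds its last target. There are 200 camera calls.

## Working session

There is one attempt and no reset: what is moved stays moved. The work goes in short steps, each a Python script; the robot and the scene stay as the last script left them, time stands still between calls to the robot, and variables do not carry over. Pictures are saved under pics/ and viewed, about 8 in all and at most 12, crops included, and the job is handed in when it is done.

```bash
mkdir -p pics; python3 - <<'E'
from bench import ctrl, grab_frame, camera_params
import cv2,numpy as np
for n in("scene","side"):
    cv2.imwrite(f"pics/{n}0.png",grab_frame(n)[:,:,::-1]); p=camera_params(n)
    R=cv2.Rodrigues(np.array(p["rvec"]))[0]; print(n,p["camera_matrix"],"pos",-R.T@np.array(p["tvec"]).ravel(),"fwd",R[2])
o=ctrl.get_obs();print(o["time"],o["tcp_rot"],camera_params("wrist"))
E
```

```text
scene [[371.08174094   0.         314.3046148 ]
 [  0.         371.08174094 200.73886813]
 [  0.           0.           1.        ]] pos [ 1.21350088 -0.55783378  0.80623391] fwd [-0.60441102  0.51508578 -0.60776143]
side [[386.01682323   0.         319.99687576]
 [  0.         386.01682323 201.395698  ]
 [  0.           0.           1.        ]] pos [-0.04289759  0.51884686  1.11912784] fwd [ 0.46085605 -0.42452075 -0.77935476]
0.1 [[ 9.65667090e-01  2.59782731e-01 -7.01041264e-05]
 [ 2.59782485e-01 -9.65665728e-01  1.66173409e-03]
 [ 3.63992668e-04 -1.62289375e-03 -9.99998617e-01]] {'camera_matrix': array([[320.02538496,   0.        , 321.26393572],
       [  0.        , 320.02538496, 193.80826896],
       [  0.        ,   0.        ,   1.        ]]), 'mount': array([[ 1.35183797e-03, -9.44258400e-01, -3.29202441e-01,
         8.50816489e-02],
       [ 9.99998199e-01,  1.71501766e-03, -8.12825973e-04,
         3.83282013e-05],
       [ 1.33210575e-03, -3.29200749e-01,  9.44259017e-01,
        -1.43381129e-01],
       [ 0.00000000e+00,  0.00000000e+00,  0.00000000e+00,
         1.00000000e+00]])}
```

View pics/scene0.png

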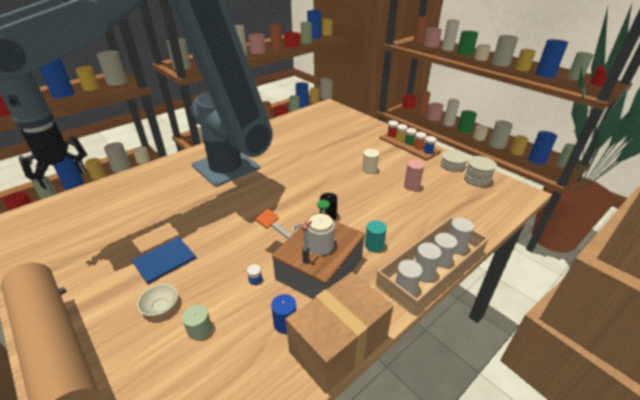

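View pics/side0.png

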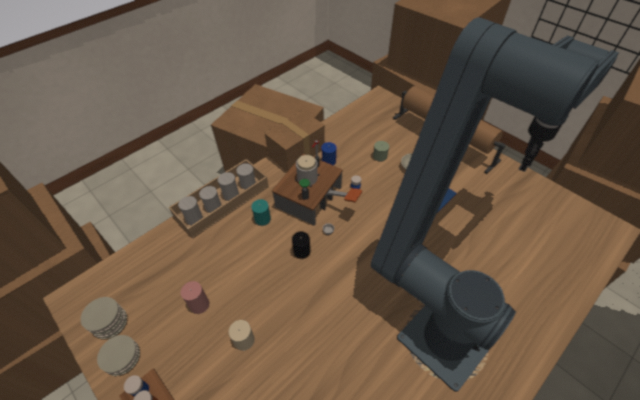

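The stand is at scene (320,245) and side (308,185). The candle in the mould is at scene (320,222) and side (306,162). Other candles are black at side (301,244), turquoise (261,212), blue (328,153), and loose cream (240,334). Only the cream one in the aluminium tube on the stand, with a wick and a red mark beside it, fits. I'll confirm it in an enlarged crop.

```bash
python3 - <<'E'
import cv2,numpy as np
a=cv2.imread("pics/scene0.png")[190:300,245:375]; b=cv2.imread("pics/side0.png")[130:240,260:370]
f=lambda c:cv2.resize(c,None,fx=400/c.shape[1],fy=400/c.shape[1],interpolation=cv2.INTER_CUBIC)
a,b=f(a),f(b);h=max(a.shape[0],b.shape[0])
o=np.zeros((h,800,3),np.uint8);o[:a.shape[0],:400]=a;o[:b.shape[0],400:]=b
cv2.imwrite("pics/crop0.png",o)
E
```

```text
(no output)
```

View pics/crop0.png

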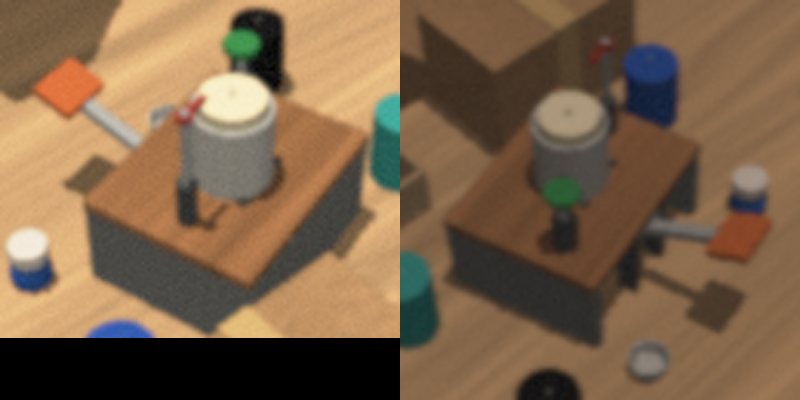

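Confirmed: in the crop the cream candle stands in the aluminium tube, with the green plunger at scene crop (242,43), the paddle at (68,87) and the red mark at (184,116). I'll fit the stand pose and gauge height from both views.

```bash
cat > h.py <<'E'
import numpy as np,cv2
from scipy.optimize import least_squares
from bench import ctrl, grab_frame, camera_params
def world(s,P):
    c,n=np.cos(s[2]),np.sin(s[2]); P=np.array(P,float)
    return np.c_[s[0]+c*P[:,0]-n*P[:,1], s[1]+n*P[:,0]+c*P[:,1],P[:,2]]
def proj(cam,X):
    p=camera_params(cam);return cv2.projectPoints(np.array(X,float),np.array(p["rvec"]),np.array(p["tvec"]),p["camera_matrix"],None)[0][:,0]
S=lambda u,v:(245+u/3.077,190+v/3.077)
D=lambda u,v:(260+(u-400)/3.636,130+v/3.636)
def paddle(th):  # th: slope up
    return (-.05-.11*np.cos(th)-.01*np.sin(th)*-1*-1, 0, .07+.11*np.sin(th)+.01*np.cos(th))
E
python3 - <<'E'
from h import *
pad=(-.05-.11*np.cos(.35)+.01*np.sin(.35),0,.117)
A=[("p",pad,S(68,87),D(740,236)),("pl",(-.01,.078,.178),S(242,43),D(562,192)),("c",(.03,0,.186),S(232,100),D(569,116)),
("k1",(-.06,-.1,.1),S(87,205),D(699,149)),("k2",(.11,-.1,.1),S(247,288),None),("k3",(.11,.11,.1),S(367,137),D(447,220)),("k4",(-.06,.11,.1),None,D(594,288)),
("g",(.03,-.07,0),S(184,116),D(605,43))]
def res(s):
    P=[list(a[1]) for a in A];P[-1][2]=s[3];W=world(s,P);o=[]
    for cam,i in(("scene",2),("side",3)):
        q=proj(cam,W);o+=[q[j]-a[i] for j,a in enumerate(A) if a[i]]
    return np.array(o).ravel()
for y0 in(0,1.57,-1.57,3.1):
    r=least_squares(res,[.6,-.1,y0,.21],loss="soft_l1");print(r.x,r.cost)
    if r.cost<40: print(res(r.x).reshape(-1,2).round(1).tolist(),world(r.x,[pad,(-.01,.078,.178),(.03,0,.186)]).round(4))
E
```

```text
[ 0.64254197 -0.08667936  0.28787569  0.21575467] 13.52618236393244
[[-0.2, -0.6], [-1.2, -1.1], [-0.7, -1.3], [-2.8, -1.5], [0.4, -1.4], [0.3, -1.7], [-0.6, 0.2], [-1.3, -1.6], [-0.5, -1.5], [-0.6, -1.4], [0.1, -2.3], [-2.0, -0.8], [-0.4, -0.6], [-0.3, -0.2]] [[ 0.4988 -0.1292  0.117 ]
 [ 0.6108 -0.0147  0.178 ]
 [ 0.6713 -0.0782  0.186 ]]
[ 0.64254197 -0.08667936  0.2878757   0.21575467] 13.52618236393195
[[-0.2, -0.6], [-1.2, -1.1], [-0.7, -1.3], [-2.8, -1.5], [0.4, -1.4], [0.3, -1.7], [-0.6, 0.2], [-1.3, -1.6], [-0.5, -1.5], [-0.6, -1.4], [0.1, -2.3], [-2.0, -0.8], [-0.4, -0.6], [-0.3, -0.2]] [[ 0.4988 -0.1292  0.117 ]
 [ 0.6108 -0.0147  0.178 ]
 [ 0.6713 -0.0782  0.186 ]]
[ 0.64254197 -0.08667936  0.2878757   0.21575467] 13.526182363931818
[[-0.2, -0.6], [-1.2, -1.1], [-0.7, -1.3], [-2.8, -1.5], [0.4, -1.4], [0.3, -1.7], [-0.6, 0.2], [-1.3, -1.6], [-0.5, -1.5], [-0.6, -1.4], [0.1, -2.3], [-2.0, -0.8], [-0.4, -0.6], [-0.3, -0.2]] [[ 0.4988 -0.1292  0.117 ]
 [ 0.6108 -0.0147  0.178 ]
 [ 0.6713 -0.0782  0.186 ]]
[ 0.64254197 -0.08667936  0.2878757   0.21575467] 13.526182363933952
[[-0.2, -0.6], [-1.2, -1.1], [-0.7, -1.3], [-2.8, -1.5], [0.4, -1.4], [0.3, -1.7], [-0.6, 0.2], [-1.3, -1.6], [-0.5, -1.5], [-0.6, -1.4], [0.1, -2.3], [-2.0, -0.8], [-0.4, -0.6], [-0.3, -0.2]] [[ 0.4988 -0.1292  0.117 ]
 [ 0.6108 -0.0147  0.178 ]
 [ 0.6713 -0.0782  0.186 ]]
```

The fit is consistent: stand at (0.643,-0.087), yaw 16.5°, gauge about 0.216 m. Next is one closer wrist look from the front to refine both.

```bash
cat >> h.py <<'E'
s0=np.array([.6425,-.0867,.2879])
M=np.array(camera_params("wrist")["mount"])
def look(target,az,pitch,dist,roll=1):
    f=np.array([np.cos(az)*np.cos(pitch),np.sin(az)*np.cos(pitch),-np.sin(pitch)])
    r=roll*np.array([np.sin(az),-np.cos(az),0]); Rc=np.c_[r,np.cross(f,r),f]
    R=Rc@M[:3,:3].T; cam=np.array(target)-dist*f
    return cam-R@M[:3,3],R
E
python3 - <<'E'
from h import *
ctrl.command_gripper(0.0)
t=world(s0,[(-.01,0,.175)])[0]; done=False
for p in(35,42,50,58):
  for da in(0,-15,15,30):
    for roll in(1,-1):
      pos,R=look(t,s0[2]+np.radians(da),np.radians(p),.34,roll)
      q=ctrl.solve_ik(pos,R)
      if q is None or done or np.abs(np.array(q)-ctrl.get_obs()["q"]).max()>150: continue
      print(p,da,roll,pos.round(3),np.round(q))
      try: ctrl.movep(pos,R); done=True
      except ctrl.PlanningError as e: print(e)
o=ctrl.get_obs();im=grab_frame("wrist")
np.savez("w1.npz",p=o["tcp_pos"],R=o["tcp_rot"]);print(o["time"],o["ft_force"])
cv2.imwrite("pics/w1.png",im[:,:,::-1])
E
```

```text
35 0 1 [ 0.476 -0.136  0.249] [-81.  11. 140.  76.  80. -61.]
2.6917 [-0.38866095  0.57712128  0.55784253]
```

View pics/w1.png

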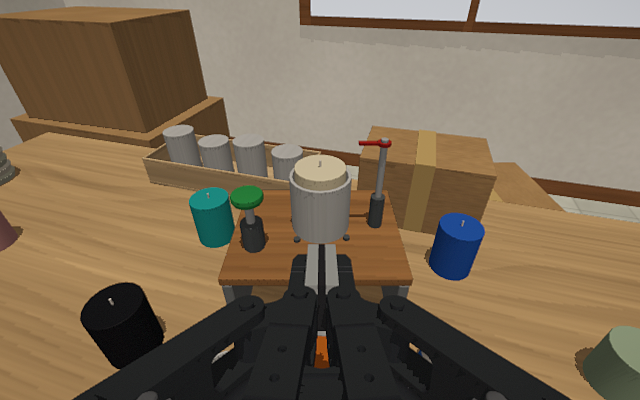

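The view is clear: plunger head (247,195), candle top (320,170), red collar (384,143) with finger at (362-388,143), and deck front corners (219,282) and (411,281). I'll crop it for exact pixels.

```bash
python3 - <<'E'
import cv2,numpy as np
im=cv2.imread("pics/w1.png");b,g,r=[im[:,:,i].astype(int) for i in range(3)]
for n,m in(("red",(r>110)&(g<70)&(b<70)),("green",(g>r*1.6)&(g>b*1.35)&(g>50))):
    m=m.astype(np.uint8);m[:,:200]=0;m[260:]=0;m[:,420:]=0
    k,l,st,ce=cv2.connectedComponentsWithStats(m)
    for i in range(1,k):
        if st[i][4]>15: print(n,st[i],ce[i])
    if n=="red":
        for u in range(356,396,2): v=np.flatnonzero(m[:,u]);print(u,v.min() if len(v) else 0,v.max() if len(v) else 0,end="; ")
cv2.imwrite("pics/w1c.png",cv2.resize(im[130:255,210:420],None,fx=3.8,fy=3.8,interpolation=cv2.INTER_CUBIC))
E
```

```text
red [359 139  32   6  82] [374.75609756 142.01219512]
356 0 0; 358 0 0; 360 141 143; 362 141 143; 364 141 142; 366 141 145; 368 141 145; 370 141 145; 372 141 145; 374 141 145; 376 141 145; 378 140 142; 380 139 143; 382 143 144; 384 143 144; 386 143 144; 388 142 147; 390 141 143; 392 0 0; 394 0 0; green [230 185  33  25 631] [246.25356577 197.03961965]
```

View pics/w1c.png

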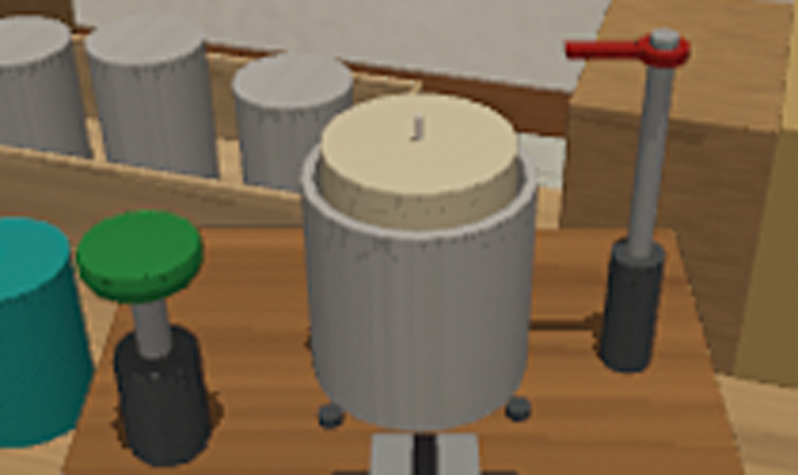

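```bash
cat >> h.py <<'E'
def wproj(W,p,R):
    X=(np.array(W)-p)@R; C=(X-M[:3,3])@M[:3,:3]; K=np.array(camera_params("wrist")["camera_matrix"])
    q=C@K.T; return q[:,:2]/q[:,2:]
E
python3 - <<'E'
from h import *
z=np.load("w1.npz");F=lambda u,v:np.array([210+(u+.5)/3.8-.5,130+(v+.5)/3.8-.5])
def res(s,free=False):
    W=world(s,[(-.01,.078,.178),(.03,0,.186),(.03,-.07,s[3]),(.03,-.07,s[3]+.005)])
    obs=[F(140,247),F(420,144),F(664,51),F(665,39)]
    return (wproj(W,z["p"],z["R"])-obs).ravel()
r=least_squares(res,[*s0,.216]);print("wrist only",r.x,res(r.x).reshape(-1,2).round(2).tolist())
f=lambda s:res([*s0,s[0]])[4:]
r2=least_squares(f,[.216]);print("fixed s0",r2.x,res([*s0,*r2.x]).reshape(-1,2).round(2).tolist())
E
```

```text
wrist only [ 0.64024454 -0.08745169  0.31450637  0.21496612] [[0.01, 0.0], [0.0, -0.01], [-0.13, 0.53], [0.12, -0.52]]
fixed s0 [0.21462805] [[0.46, -2.42], [0.64, -1.07], [0.43, 0.59], [0.69, -0.44]]
```

```bash
cat >> h.py <<'E'
s1=np.array([.641,-.087,.303]); zg=.2152
def down(yaw): c,n=np.cos(yaw),np.sin(yaw); return np.array([[c,n,0],[n,-c,0],[0,0,-1.]])
E
python3 - <<'E'
from h import *
P=world(s1,[(-.01,.078,.178)])[0]
o=ctrl.get_obs()
best=min((np.abs(np.array(q)-o["q"]).max(),y) for y in (s1[2],s1[2]+np.pi,s1[2]+np.pi/2,s1[2]-np.pi/2) if (q:=ctrl.solve_ik(P+[0,0,.05],down(y))) is not None)
print(best);R=down(best[1]);np.save("R.npy",R)
b=o["tcp_pos"]; ctrl.servo_line([b[0],b[1],.30])
ctrl.movep(P+[0,0,.08],R); ctrl.servo_line(P+[0,0,.012],speed=.12)
o=ctrl.get_obs();print(o["time"],o["tcp_pos"],o["ft_force"],np.round(o["q"]))
hit=ctrl.servo_line(P+[0,0,-.018],speed=.025,f_stop=16)
o=ctrl.get_obs();print(hit,o["time"],o["tcp_pos"],o["ft_force"])
ctrl.sleep(.4);o=ctrl.get_obs();print(o["tcp_pos"],o["ft_force"])
cv2.imwrite("pics/press.png",np.vstack([cv2.resize(grab_frame("side")[130:240,240:400,::-1],None,fx=3.4,fy=3.4,interpolation=2)]))
E
```

```text
(np.float64(75.83293535571943), np.float64(1.8737963267948965))
5.275 [ 0.60835853 -0.01623395  0.19054295] [-0.15551919 -0.78169333  0.0238246 ] [-12.  22.  83.   0.  75. -29.]
True 6.35 [ 0.60843911 -0.01543629  0.16294605] [-1.4970008   0.11528917  7.99940361]
[ 0.60843759 -0.01543455  0.1630689 ] [-1.39567586  0.89746974  7.76084834]
```

View pics/press.png

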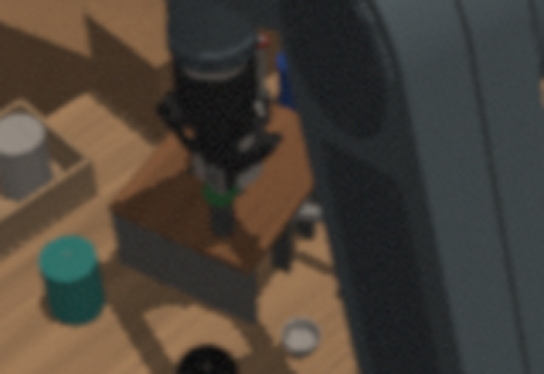

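The plunger is under the fingertips and down. The tip is at z 0.163, which is the stop height, with about 8 N. I'll press slightly harder to be sure, release, and go to the lever.

```bash
python3 - <<'E'
from h import *
R=np.load("R.npy");b=np.array(ctrl.get_obs()["tcp_pos"])
print(ctrl.servo_line(b-[0,0,.003],speed=.02,f_stop=12));ctrl.sleep(.4)
o=ctrl.get_obs();print(o["time"],o["tcp_pos"],o["ft_force"])
ctrl.servo_line([b[0],b[1],.20],speed=.06);ctrl.servo_line([b[0],b[1],.28],speed=.15);ctrl.sleep(.2)
th=.35;pad=lambda th:world(s1,[(-.05-.11*np.cos(th)+.01*np.sin(th),0,.07+.11*np.sin(th)+.01*np.cos(th))])[0]
# gripper y along stand y; half-turn choice by IK
o=ctrl.get_obs();p=pad(.35)
best=min((np.abs(np.array(q)-o["q"]).max(),y) for y in (s1[2],s1[2]+np.pi,s1[2]+np.pi/2,s1[2]-np.pi/2) if (q:=ctrl.solve_ik(p+[0,0,.05],down(y))) is not None)
print(best,p);R=down(best[1]);np.save("R2.npy",R)
ctrl.movep([p[0],p[1],.26],R);ctrl.servo_line(p+[0,0,.04])
o=ctrl.get_obs();np.savez("w2.npz",p=o["tcp_pos"],R=o["tcp_rot"]);im=grab_frame("wrist")
print(o["time"],o["tcp_pos"],o["ft_force"],np.round(o["q"]))
s=grab_frame("side");c=cv2.resize(s[120:220,260:390],(468,360),interpolation=2)
out=np.zeros((560,800,3),np.uint8);out[:360,:468]=c[:,:,::-1];out[360:,468:788]=cv2.resize(im,(320,200))[:,:,::-1]
cv2.imwrite("pics/lev0.png",out);cv2.imwrite("pics/w2.png",im[:,:,::-1])
E
```

```text
True
7.4083 [ 0.60847965 -0.01545314  0.16293996] [-2.55547681  0.74727522  7.79599129]
(np.float64(23.178663845120298), np.float64(1.8737963267948965)) [ 0.49792667 -0.1317285   0.11711249]
10.6 [ 0.49883217 -0.13160639  0.15778824] [-0.11682239 -0.13803772  0.14045589] [-27.  15.  99.   0.  66. -45.]
```

View pics/lev0.png

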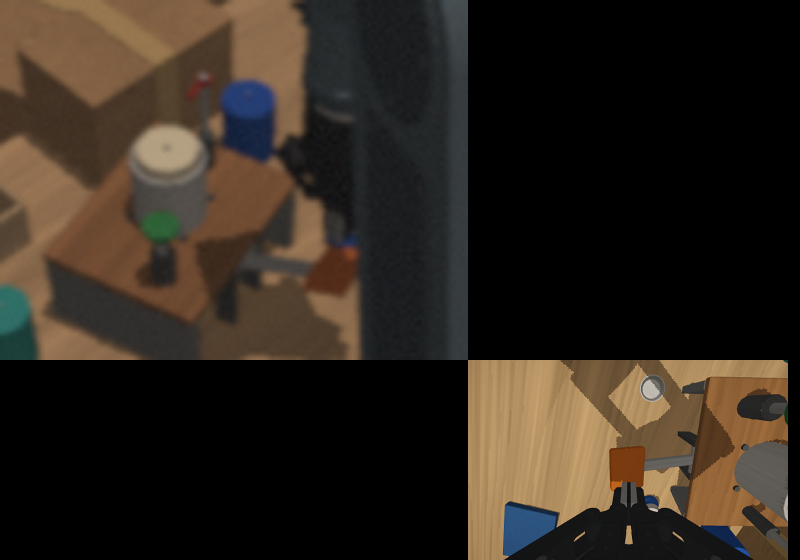

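```bash
python3 - <<'E'
from h import *
z=np.load("w2.npz");im=cv2.imread("pics/w2.png").astype(int);b,g,r=im[:,:,0],im[:,:,1],im[:,:,2]
m=((r>90)&(g<r*.5)&(b<r*.3)).astype(np.uint8)
k,l,st,ce=cv2.connectedComponentsWithStats(m);i=1+st[1:,4].argmax();print(st[i],ce[i])
c,n=np.cos(.35),np.sin(.35)
C=[(-.05-x*c+.01*n,y,.07+x*n+.01*c) for x in(.0875,.1325) for y in(-.028,.028)]+[(-.05-.11*c+.01*n,0,.07+.11*n+.01*c)]
for s in (s0,s1):print(wproj(world(s,C),z["p"],z["R"]).round(1).tolist())
print(wproj([z["p"]],z["p"],z["R"]))
E
```

```text
[ 283  173   71   89 4815] [318.49491173 209.58857736]
[[352.2, 255.6], [356.6, 176.3], [287.8, 267.0], [286.1, 182.5], [321.9, 222.1]]
[[350.5, 257.9], [353.4, 179.1], [286.1, 270.3], [282.9, 186.5], [319.5, 225.1]]
[[320.84714242 258.95140665]]
```

```bash
cat >> h.py <<'E'
s2=s1+np.array([-.0012,.004,0])
def pad(th): return world(s2,[(-.05-.11*np.cos(th)+.01*np.sin(th),0,.07+.11*np.sin(th)+.01*np.cos(th))])[0]
def zth(z): # slope from pad height
    from scipy.optimize import brentq
    return brentq(lambda t:.07+.11*np.sin(t)+.01*np.cos(t)-z,-.3,.6)
def shots(name):
    f=lambda c:cv2.resize(c,(400,400),interpolation=cv2.INTER_CUBIC)
    a,b=grab_frame("scene"),grab_frame("side")
    cv2.imwrite("pics/"+name+"_sc.png",a[:,:,::-1]);cv2.imwrite("pics/"+name+"_si.png",b[:,:,::-1])
    cv2.imwrite("pics/"+name+".png",np.hstack([f(a[195:255,285:345]),f(b[125:185,280:340])])[:,:,::-1])
E
python3 - <<'E'
from h import *
p=pad(.35);ctrl.servo_line(p+[0,0,.015],speed=.1)
print(ctrl.servo_line(p-[0,0,.006],speed=.02,f_stop=2.5))
o=ctrl.get_obs();print(o["time"],o["tcp_pos"],p,o["ft_force"])
thf=.35-(zg-.002-.186)/.08
for th in np.linspace(.30,thf,6): ctrl.servo_line(pad(th),speed=.04)
ctrl.sleep(.3);o=ctrl.get_obs();print(o["time"],o["tcp_pos"],pad(thf),o["ft_force"],"lift",.08*(.35-zth(o["tcp_pos"][2])))
shots("l1")
E
```

```text
True
11.7917 [ 0.49650039 -0.12779971  0.11856479] [ 0.49672667 -0.1277285   0.11711249] [0.84560551 0.1555361  4.10902704]
13.95 [ 0.48778374 -0.13080552  0.0821898 ] [ 0.48718939 -0.1307101   0.08109948] [-0.85948358  0.22001794  9.71663847] lift 0.026405870232931578
```

View pics/l1.png

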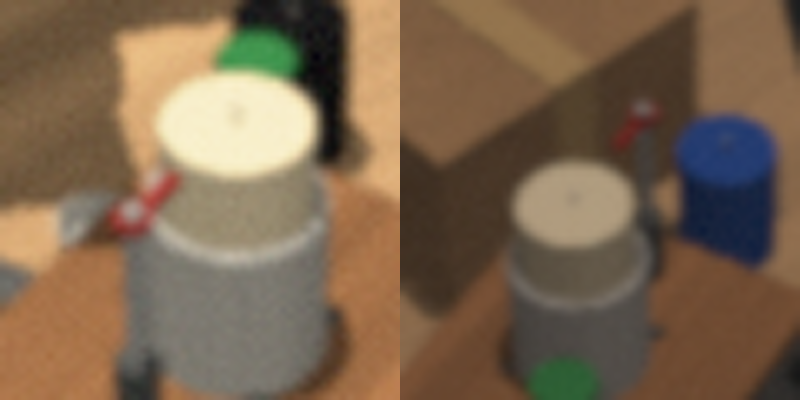

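```bash
cat >> h.py <<'E'
def rel(cam,candle,post,off,k=400/60,yaw=.3):
    f=lambda q:np.array([off[0]+(q[0]+.5)/k-.5,off[1]+(q[1]+.5)/k-.5])
    ob=f(candle)-f(post)
    def r(x): 
        q=proj(cam,world([s2[0],s2[1],yaw],[(.03,0,x[0]+.215),(.03,-.07,.22)]));return q[0]-q[1]-ob
    a=least_squares(r,[0.]);return a.x[0]*1e3,a.fun.round(2)
E
python3 - <<'E'
from h import *
for y in(.288,.303,.315):
    print(y,rel("scene",(237.5,125),(129,212),(285,195),yaw=y),rel("side",(173.5,202.5),(243,105),(280,125),yaw=y))
# start frame
print(rel("scene",(232,100),(185,113),(245,190),3.077),rel("side",(169,116),(205,42),(260,130),3.636))
# absolute top heights from images, horizontal known
for cam,q in(("scene",(320.2,213.3)),("side",(280+174/6.667-.5,125+203/6.667-.5)) ):
    a=least_squares(lambda x:proj(cam,world(s2,[(.03,0,x[0])]))[0]-q,[.21]);print(cam,a.x,a.fun)
E
```

```text
0.288 (np.float64(-3.0170579966523317), array([-0.77, -0.  ])) (np.float64(-4.381713599982946), array([-0.07,  0.  ]))
0.303 (np.float64(-3.479524829113614), array([-1.14, -0.  ])) (np.float64(-3.8217379004946506), array([ 0.18, -0.01]))
0.315 (np.float64(-3.840354901662039), array([-1.45, -0.  ])) (np.float64(-3.3822118086136204), array([ 0.39, -0.02]))
(np.float64(-32.784133014228175), array([-0.09, -0.  ])) (np.float64(-31.02802813163291), array([-0.04,  0.  ]))
scene [0.20825] [-1.77837898e-03 -5.42574963e-06]
side [0.21665485] [-0.44989241  0.02753828]
```

The candle top is about 3.6 mm below the mark by both cameras' relative measure, with the lever kinematics giving a lift of 26.4 mm. The wrist estimate asks for about 29.2 mm, so I'll go to about 29.7 mm.

```bash
python3 - <<'E'
from h import *
th=.35-.0297/.08;t=pad(th);zt=t[2]
ctrl.servo_line(t-[0,0,.0011],speed=.02);ctrl.sleep(.4)
o=ctrl.get_obs();print(zt,o["time"],o["tcp_pos"],o["ft_force"],"lift",.08*(.35-zth(o["tcp_pos"][2])))
shots("l2")
E
```

```text
0.0776604181897127 14.825 [ 0.48750465 -0.13090176  0.07777463] [-2.09166557  0.6995654  10.9644835 ] lift 0.029617077207349993
```

View pics/l2.png

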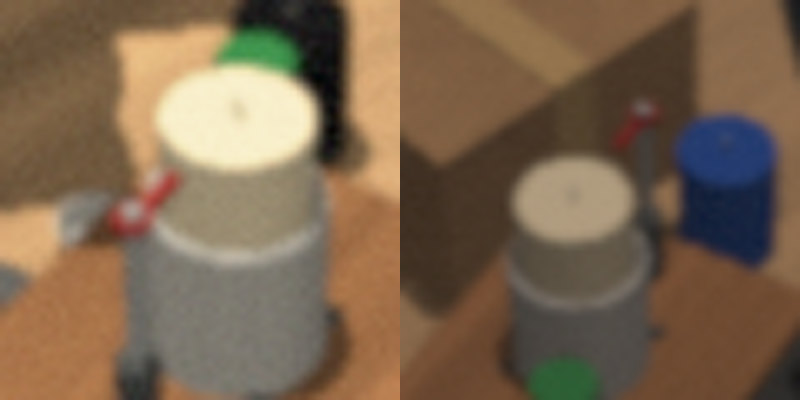

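The candle has risen: top centre is now at scene crop (237,117.5) and side crop (573.5,198.5), and the post tip is unchanged at (129,212) and (643,105). Plunger up.

```bash
python3 - <<'E'
from h import *
for y in(.288,.303,.315):
    print(y,rel("scene",(237.5,117.5),(129,212),(285,195),yaw=y),rel("side",(173.5,198.5),(243,105),(280,125),yaw=y))
ctrl.sleep(.8);o=ctrl.get_obs();print(o["time"],o["tcp_pos"],o["ft_force"],"lift",.08*(.35-zth(o["tcp_pos"][2])),np.abs(o["dq"]).max())
E
```

```text
0.288 (np.float64(0.6483025359892739), array([-0.76, -0.  ])) (np.float64(-1.607608895405166), array([-0.11,  0.01]))
0.303 (np.float64(0.1884581467454928), array([-1.14, -0.  ])) (np.float64(-1.0494542717417437), array([ 0.14, -0.01]))
0.315 (np.float64(-0.17031436616731177), array([-1.45, -0.  ])) (np.float64(-0.6113551453013801), array([ 0.35, -0.02]))
15.725 [ 0.48749329 -0.13090473  0.07778158] [-1.31381003  0.74574696 11.05178364] lift 0.029612028358874252 0.12485736289736676
```

```bash
python3 -c "
from bench import ctrl
print(ctrl.close_job())
o=ctrl.get_obs();print(o['time'],o['tcp_pos'],o['ft_force'])"
```

```text
the job is handed in; nothing more can be done
None
the job is handed in; nothing more can be done
```

The job is handed in with the lever still held down and the candle's top level with the red mark, within about 1 mm by my measurements. No verdict was reported.

- **Plunger:** I pressed it with shut fingers until the tip was at z 0.163 m, which is its stop height. A second push moved it no further, and the force read about 8 N. I then lifted clear. The pictures taken afterwards show the head up, though I did not measure its height.
- **Lever:** I pushed it along its arc and held it at about 11 N, steady for more than 0.8 s at 15.7 s on the clock. The fingertip height corresponds to a lift of about 29.6 mm.
- **Level check:** the scene camera put the candle top at +0.2 mm from the mark and the side camera at -1.0 mm. The range was -1.6 to +0.6 mm over the uncertainty in the stand's yaw. The wrist view gave a required lift of about 29 mm, so the estimates agree within about 1 mm, well inside the 4 mm allowed.
- **Disagreement:** the side camera's absolute height for the candle top was about 8 mm above the scene camera's at the first hold. I relied on the comparison with the mark in each picture, where that error cancels.
- **Bystanders:** I planned no contact with the candle or anything else on the table, and the forces showed none. I did not check the bystanders' positions separately.

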